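# Lock the window ring of a microscope lamp head with a pin spanner

## Task

Take the two-pin spanner from its stand, seat both pins fully in the two holes of the black lock ring on the microscope's lamp head, and turn the ring clockwise (seen from above) until it comes up firm against its stop. Work gently, feeling for the holes: never press or wrench the ring hard, turn it only with the seated spanner and leave the other things alone. Then put the spanner back in its stand, pins in the pockets and bar flat on top, and let go.

Things in the scene. Friction and masses are not known exactly. Their poses are not given: they have to be found in the camera images.
- lamp_head: White round lamp head, 114 mm across, 64 mm high, fixed to the bench window-up on a black rubber foot 140 mm across. Origin: centre of the underside, z up the ring's axis. Its x axis points out along the square mounting arm (34 mm wide, top 59 mm high, to 105 mm from the axis, then a 22 mm steel spigot).
- lock_ring: Black steel ring on the lamp head, 94 mm across, opening 40 mm, 12 mm thick. Origin: on the axis at the top face; this pose does NOT turn with the ring. In the face, two holes across from each other, 12 mm wide, 10 mm deep, 32 mm from the axis, to be seen or felt: at first the line through them is 0 to 0.55 rad counter-clockwise (from above) of the lamp head's x axis.
- ring_stop (a point): Point on the ring's axis, 77 mm above the bench, where the face comes to lie at the firm stop. The ring turns stiffly (0.1 to 0.25 N m; over 0.4 at the stop) and stays where left; clockwise it sinks about 2 mm per rad and stops 0.6 to 1.15 rad from its start. Spanner forces on it, both pins added up, must stay under 45 N: 0.7 N m or a 15 N push, built up slowly, is safe.
- spanner: Two-pin spanner, about 0.22 kg: steel bar 84 x 16 x 12 mm (long side x), two pins pointing down at x = -32 and +32 mm, 6 mm across, 8 mm long, bevelled tips. Origin: centre of the bar's underside, z up. Same when turned half round. Fully seated, the bar's underside lies on the ring's face. Starts standing in the stand.
- spanner_grip (a point): Point in the spanner's upright black handle, 50 mm above the bar's underside, a good height to grip. The handle is 26 mm (spanner x) by 16 mm (spanner y, grip across this), from 12 to 72 mm above the bar's underside.
- stand: Grey plastic block 110 x 60 x 30 mm (long side along x), fixed to the bench, with two round pockets 14 mm across and 12 mm deep in its top at x = -32 and +32 mm for the spanner's pins. Origin: centre of the underside. The spanner's bar rests on the block's top, 30 mm above the bench, along the block's x axis.
- spray_can: Bystander: blue spray can, 62 mm across, 190 mm tall, loose. Origin: centre of the underside.
- reagent_jar: Bystander: white reagent jar, 68 mm across, 85 mm tall, loose. Origin: centre of the underside.
- well_plate: Bystander: white well plate, 86 x 127 x 12 mm, loose, beyond the work. Origin: centre of the underside.

How it is judged:
By the outcome, as a careful person would: the job done as asked, in the order asked, and still so for the second after the job is handed in, with the robot touching nothing.
It also fails if it takes over 72 s, if anything falls off the work surface, if the arm or the gripper's body presses on something with over 40 N, if the wrist force passes 120 N, or if a joint passes its speed limit or range.

## Robot

A 6-joint arm with a two-finger parallel gripper is mounted at the origin on the work surface. World frame = base frame: x ahead of the robot, y to its left, z up, the work surface at z = 0. Lengths are in m, angles in degrees, forces in N, time in s.
With the tool pointing down it reaches from about 0.4 to 0.825 m from the base axis. Payload 7 kg.
Tool frame: the origin (TCP) lies at the centre of the arm's flange, where the gripper is bolted on; the fingertips stand 178 mm ahead of it and the grasp point (between the pads) lies 159 mm ahead of it (tip_reach is the distance from the TCP to the fingertips, in m); z points along the fingers, y is the line along which they close (so a half turn about z gives the same grasp; the last joint's range is limited). The gripper opens to 88 mm and grips with 3 to 60 N. Pads are 19 mm wide; open, the fingers measure 130 mm over their backs; the gripper's body (78 mm by 193 mm) begins 47 mm behind the grasp point.
Start: joints at [-53.623, 20.546, 0.682, 0, -70.136, -16.507], TCP at [0.229, -0.635, 0.405] pointing down, gripper open.
Joint ranges: [-176.03, 176.03], [-82.01, 121.73], [-58.28, 71.71], [-173.87, 95.51], [-174.79, -0.11], [-173.66, 173.66]. Speed limits (degrees/s): [136.94, 136.94, 172.46, 180, 180, 180].

## Interface

Orientations are given as [roll, pitch, yaw] about the fixed x, y, z axes, in that order (R = Rz(yaw) Ry(pitch) Rx(roll)).
In Python, from plant import * gives the robot as it stands.
- The arm moves only by the shell command python3 -m handwheel 'ROWS'. ROWS is JSON, a list of rows, each a list of 7 numbers: the opening, from -1 (shut) to 1 (fully open), then the shift along the tool's x, y, z as a fraction of full scale, then the turn, a rotation vector about the tool's x, y, z as a fraction of full scale. A call has 1 to 5 rows; each row shifts and turns the commanded pose from where the row before left it, along the tool's axes as they then stand; what a row does not reach is not made up. Full scale, the value 1, is 0.025 m for a shift and 6 degrees for a turn. A row lasts 1/8 s, in which the tool goes at most 62.5 mm and 10.7 degrees, less where a joint would pass 70% of its speed; a pose out of reach is approached as far as the arm can. A call with a number of a shift or a turn outside -1 to 1 is refused whole. A call with a gripper value outside its range is refused whole. The fingers move at their own pace and stop on an object; the grip force is fixed at half the most. Time passes only in rows, so rows that do not move let the fingers close. It gives the time, the measured TCP pose, the force, the opening and the grip force at its end, in the units of the state.
- get_obs(): the state, without advancing time (a new reading comes with each control period).
- snapshot(name): name is "scene" or "top" or "wrist"; returns a dict with "color" (420x560x3 uint8, red, green, blue), "fx", "fy", "cx", "cy" (pixels), "R" (3x3) and "t" (3): a world point X has camera coordinates R X + t; the wrist camera has in their place "tool_from_camera" (4x4, takes a point from camera to tool coordinates, whose origin is the TCP and whose axes are the flange's). Camera axes: x right, y down, z forward; pixel columns grow to the right and rows downward; lengths in m; the calibration is good to about 2 mm. A picture is of the moment at which its call begins: read the wrist's pose just before it. There is no depth.
- close_job(): hands the job in; it is judged then, once.
The state is a dict: "clock": time; "joint_pos": joint angles; "qvel": joint speeds; "tau": joint torques, N m; "tool_pos": TCP position; "orientation": TCP orientation; "force": force on the tool from outside, world axes, zero at the start; "moment": the same for the moment, N m; "opening": finger opening in m; "gripper_force": force on a finger pad.
Only numpy, scipy, OpenCV 4.12 (cv2) and the standard library are available. Lean on these libraries where they do the work, as an engineer would, in place of code of your own. Each camera call takes 0.05 s, during which the arm holds its last target. There are 200 camera calls.

## Working session

There is one attempt and no reset: what is moved stays moved. The work goes in short steps, Python scripts to look and compute and a shell command to move; the robot and the scene stay as the last step left them, time stands still between calls to the robot, and variables do not carry over. Pictures are saved under pics/ and viewed, at most 10 in all, crops included, and the job is handed in when it is done.

```bash
ls; mkdir -p pics; python3 - <<'E'
from plant import *
import cv2,numpy as np
o=get_obs();print(o)
for n in("scene","top"):
    s=snapshot(n);cv2.imwrite(f"pics/{n}0.png",s["color"][:,:,::-1]);print(n,s["fx"],s["cx"],s["cy"],np.round(s["R"],3).tolist(),s["t"])
E
```

```text
pics
{'clock': 0.0, 'joint_pos': array([-5.36252410e+01,  2.05906325e+01,  6.34131393e-01, -1.93332289e-02,
       -7.01373933e+01, -1.65078307e+01]), 'qvel': array([ 0.05574446, -0.03983971,  0.01707528,  0.00862748,  0.05735128,
       -0.00945707]), 'tau': array([ 8.41993005e-04, -5.82717955e+01,  2.93066114e+01,  6.99734107e+00,
        6.89045613e-03, -2.41413736e-04]), 'tool_pos': array([ 0.22932772, -0.6346377 ,  0.40373671]), 'orientation': array([ 1.79904811e+02, -9.25677039e-03, -1.60139648e+02]), 'force': array([ 0.28797901, -0.25166664,  0.20966609]), 'moment': array([-0.01652408,  0.0191953 , -0.02012904]), 'gripper_force': 0.0, 'opening': 0.08797412226789099}
scene 508.3903309090384 281.0971571170005 205.75965326365704 [[0.553, 0.833, 0.013], [0.52, -0.334, -0.786], [-0.651, 0.442, -0.618]] [-0.35080338 -0.26631481  1.64051146]
top 390.57061577759697 283.9230715778858 211.9465569178449 [[-0.005, -1.0, -0.012], [-0.997, 0.006, -0.08], [0.08, 0.012, -0.997]] [0.02182814 0.64502989 1.12174998]
```

View pics/scene0.png

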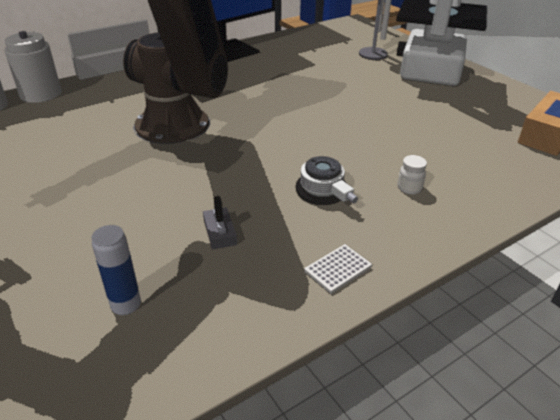

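View pics/top0.png

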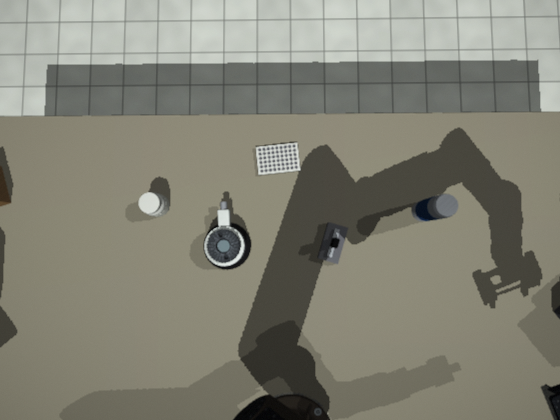

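The scene view shows the lamp at (322,175), the stand at (220,225), the can, jar and plate. The top view shows the stand at about (333,243), the lamp ring at (224,245) with its arm pointing up (+x), the can at (435,207), the jar at (150,203) and the plate at (277,158).

```bash
cat > h.py <<'E'
from plant import *
import cv2,numpy as np
from scipy.spatial.transform import Rotation as Ro
def tool():
    o=get_obs();R=Ro.from_euler('xyz',o["orientation"],degrees=True).as_matrix();return R,np.array(o["tool_pos"]),o
def shot(n):
    R,p,o=tool();s=snapshot(n)
    K=np.array([s["fx"],s["fy"],s["cx"],s["cy"]])
    if n=="wrist":
        T=np.array(s["tool_from_camera"]);Rw=R@T[:3,:3];c=R@T[:3,3]+p
    else:
        Rw=np.array(s["R"]).T;c=-Rw@np.array(s["t"])
    return s["color"],K,Rw,c
def ray(px,z,K,Rw,c):
    px=np.atleast_2d(np.asarray(px,float))
    d=np.c_[(px[:,0]-K[2])/K[0],(px[:,1]-K[3])/K[1],np.ones(len(px))]@Rw.T
    return c+d*((z-c[2])/d[:,2])[:,None]
def delta(x,y,z,yaw=None):
    "shift in tool axes in row units for world TCP target, turn about tool z in row units"
    R,p,o=tool();print("d",np.round(R.T@(np.array([x,y,z])-p)/.025,3))
    if yaw is not None:
        t=Ro.from_euler('xyz',[180,0,yaw],degrees=True).as_matrix()
        print("rot",np.round(np.degrees(Ro.from_matrix(R.T@t).as_rotvec())/6,3))
E
python3 - <<'E'
from h import *
im,K,Rw,c=shot("top");print(c)
cr=im[190:290,190:370];cv2.imwrite("pics/crop1.png",cv2.resize(cr,(792,440),interpolation=cv2.INTER_CUBIC)[:,:,::-1])
p=lambda q,z:print(q,z,np.round(ray(q,z,K,Rw,c)[0],3))
p((333,243),.03);p((224,245),.077);p((224,205),.05);p((335,243),.1);p((150,203),.085);p((436,207),.19);p((277,158),.012)
E
```

```text
[0.55356503 0.00519032 1.1697871 ]
(333, 243) 0.03 [ 0.554 -0.124  0.03 ]
(224, 245) 0.077 [0.549 0.186 0.077]
(224, 205) 0.05 [0.664 0.191 0.05 ]
(335, 243) 0.1 [ 0.553 -0.121  0.1  ]
(150, 203) 0.085 [0.668 0.393 0.085]
(436, 207) 0.19 [ 0.642 -0.365  0.19 ]
(277, 158) 0.012 [0.809 0.039 0.012]
```

View pics/crop1.png

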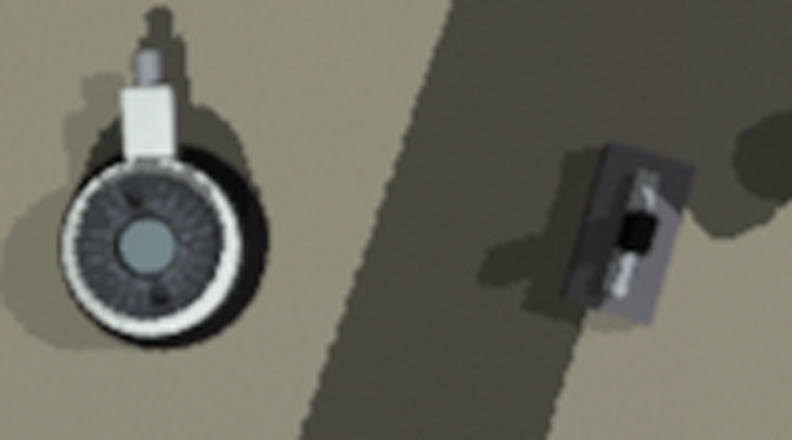

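The crop shows the ring window at (147,246), the holes at (133,200) and (159,299), i.e. about +15° from the arm axis. The stand centre is at (630,232), with its long axis at about -15°.

```bash
python3 - <<'E'
from h import *
im,K,Rw,c=shot("top")
f=lambda q:np.array(q)/4.4+190-0.4
co=ray([f(q) for q in[(608,142),(695,165),(652,325),(565,298)]],.03,K,Rw,c);print(co,co.mean(0),np.linalg.norm(co-np.roll(co,-1,0),axis=1))
h=ray([f(q) for q in[(133,200),(159,299),(147,246)]],.0785,K,Rw,c);print(h,h[:2].mean(0),np.linalg.norm(h[0]-h[1]),np.degrees(np.arctan2(*(h[0]-h[1])[[1,0]])))
a=ray([f((148,89)),f((148,158))],.059,K,Rw,c);print(a)
delta(*co.mean(0)[:2],.35,-195)
E
```

```text
[[ 0.61503296 -0.10936065  0.03      ]
 [ 0.5994854  -0.16667781  0.03      ]
 [ 0.49444799 -0.13661413  0.03      ]
 [ 0.51232867 -0.0796825   0.03      ]] [ 0.55532376 -0.12308377  0.03      ] [0.05938841 0.10925512 0.05967352 0.10690633]
[[0.57711765 0.19741322 0.0785    ]
 [0.51452977 0.1804087  0.0785    ]
 [0.54795665 0.18827296 0.0785    ]] [0.54582371 0.18891096 0.0785    ] 0.06485674395317817 15.199802696790817
[[0.64953195 0.19168998 0.059     ]
 [0.60466237 0.19134046 0.059     ]]
d [-19.217  14.815   2.176]
rot [ 9.000e-03 -4.000e-03  5.811e+00]
```

```bash
python3 -m handwheel '[[1,-0.96,0.74,0,0,0,0],[1,-0.96,0.74,0,0,0,0],[1,-0.96,0.74,0,0,0,0],[1,-0.96,0.74,0,0,0,0],[1,-0.96,0.74,0,0,0,0]]'
python3 -m handwheel '[[1,-0.96,0.74,0,0,0,0],[1,-0.96,0.74,0,0,0,0],[1,-0.96,0.74,0,0,0,0],[1,-0.96,0.74,0,0,0,0],[1,-0.96,0.74,0,0,0,0]]' >/dev/null
python3 -m handwheel '[[1,-0.96,0.74,0,0,0,0],[1,-0.96,0.74,0,0,0,0],[1,-0.96,0.74,0,0,0,0],[1,-0.96,0.74,0,0,0,0],[1,-0.96,0.74,0,0,0,0]]' >/dev/null
python3 -m handwheel '[[1,-0.96,0.74,0,0,0,0],[1,-0.96,0.74,0,0,0,0],[1,-0.96,0.74,0,0,0,0],[1,-0.96,0.74,0,0,0,0],[1,-0.96,0.74,0,0,0,0]]' >/dev/null
python3 -m handwheel '[[1,0,0,0.5,0,0,0.97],[1,0,0,0.5,0,0,0.97],[1,0,0,0.5,0,0,0.97],[1,0,0,0.5,0,0,0.97],[1,0,0,0.17,0,0,0.97]]' >/dev/null
python3 -m handwheel '[[1,0,0,0,0,0,0.97],[1,0,0,0,0,0,0]]'
python3 - <<'E'
from h import *
im,K,Rw,c=shot("wrist");cv2.imwrite("pics/w1.png",im[:,:,::-1]);print(c,K,get_obs()["joint_pos"])
delta(.555,-.123,.239,-195)
E
```

```text
clock: 0.82
tool_pos: [0.3112, -0.5061, 0.4045]
orientation: [180.0, -0.0, -160.1]
force: [-0.3, -0.1, -0.0]
opening: 0.0877
gripper_force: 0.0
clock: 3.58
tool_pos: [0.555, -0.1237, 0.3503]
orientation: [-180.0, -0.0, 165.0]
force: [-0.7, -1.3, 0.8]
opening: 0.0872
gripper_force: 0.0
[ 0.48085065 -0.10412913  0.33049127] [347.83182722 347.83182722 280.56543038 211.47353049] [ 7.14781033e+00  1.30195306e+01 -1.73861673e+01 -1.71520361e-03
 -5.96022601e+01 -1.12071693e+02]
d [0.008 0.026 4.454]
rot [-0.    -0.001  0.013]
```

View pics/w1.png

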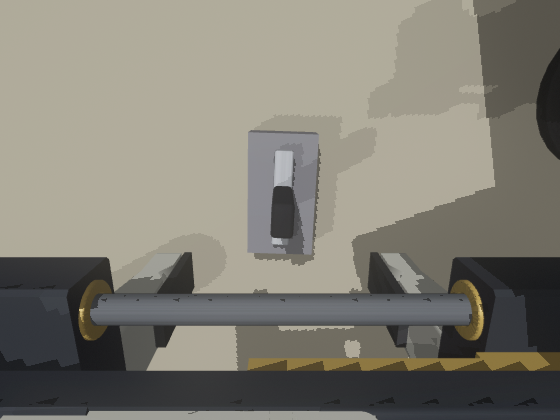

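The wrist view shows the stand corners at (248,131), (318,133), (313,254) and (248,252). The bar ends are at (284,152) and (279,244), with the handle around (283,210). Joint 6 would run out of range at the lamp, so I'll turn the gripper by half a turn now.

```bash
python3 - <<'E'
from h import *
im,K,Rw,c=shot("wrist")
b=ray([(284.5,152),(279,244)],.042,K,Rw,c);print(b,b.mean(0),np.linalg.norm(b[0]-b[1]),np.degrees(np.arctan2(*(b[0]-b[1])[[1,0]])))
s=ray([(248,131),(318,133),(313.5,254),(248,252)],.03,K,Rw,c);print(s,s.mean(0))
g=cv2.cvtColor(im,cv2.COLOR_RGB2GRAY)[140:250,240:325]
m=(g<70).astype(np.uint8);n,l,st,ce=cv2.connectedComponentsWithStats(m);i=1+st[1:,4].argmax();print(st[i],ce[i])
for r in range(184-140,242-140,6):
    x=np.where(l[r]==i)[0];print(r+140,x.min()+240 if len(x) else 0,x.max()+240 if len(x) else 0)
E
python3 -m handwheel '[[1,0,0,0,0,0,-1],[1,0,0,0,0,0,-1],[1,0,0,0,0,0,-1],[1,0,0,0,0,0,-1],[1,0,0,0,0,0,-1]]' >/dev/null
python3 -m handwheel '[[1,0,0,0,0,0,-1],[1,0,0,0,0,0,-1],[1,0,0,0,0,0,-1],[1,0,0,0,0,0,-1],[1,0,0,0,0,0,-1]]' >/dev/null
python3 -m handwheel '[[1,0,0,0,0,0,-1],[1,0,0,0,0,0,-1],[1,0,0,0,0,0,-1],[1,0,0,0,0,0,-1],[1,0,0,0,0,0,-1]]' >/dev/null
python3 -m handwheel '[[1,0,0,0,0,0,-1],[1,0,0,0,0,0,-1],[1,0,0,0,0,0,-1],[1,0,0,0,0,0,-1],[1,0,0,0,0,0,-1]]' >/dev/null
python3 -m handwheel '[[1,0,0,0,0,0,-1],[1,0,0,0,0,0,-1],[1,0,0,0,0,0,-1],[1,0,0,0,0,0,-1],[1,0,0,0,0,0,-1]]' >/dev/null
python3 -m handwheel '[[1,0,0,0,0,0,-1],[1,0,0,0,0,0,-1],[1,0,0,0,0,0,-1],[1,0,0,0,0,0,-1],[1,0,0,0,0,0,-1]]'
python3 - <<'E'
from h import *
print(get_obs()["joint_pos"]);im,K,Rw,c=shot("wrist");cv2.imwrite("pics/w2.png",im[:,:,::-1])
E
```

```text
[[ 0.51615606 -0.11016593  0.042     ]
 [ 0.59367559 -0.13559304  0.042     ]] [ 0.55491583 -0.12287948  0.042     ] 0.08158318302745059 161.8400455248534
[[ 0.49268567 -0.13569935  0.03      ]
 [ 0.50948153 -0.07900444  0.03      ]
 [ 0.61640848 -0.10826441  0.03      ]
 [ 0.59867325 -0.16698607  0.03      ]] [ 0.55431223 -0.12248857  0.03      ]
[  31   46   24   52 1118] [42.4490161  72.38103757]
184 0 0
190 274 292
196 273 293
202 272 293
208 272 294
214 272 294
220 271 293
226 271 293
232 271 293
238 0 0
clock: 7.42
tool_pos: [0.555, -0.1237, 0.3505]
orientation: [-180.0, -0.0, -14.7]
force: [0.5, -0.2, -0.2]
opening: 0.0877
gripper_force: 0.0
[ 7.14942771e+00  1.30055953e+01 -1.73812207e+01 -1.74050945e-03
 -5.96020675e+01  6.81162425e+01]
```

View pics/w2.png

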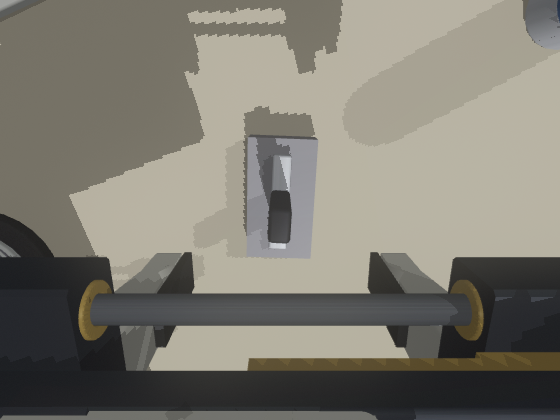

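The second view agrees: the stand corners are at (247,137) to (310,258), and the bar runs from (282,156) to (278,247). I'll descend, grip and feel a small lift.

```bash
python3 -m handwheel '[[1,0,0,0.8,0,0,0.3],[1,0,0,0.9,0,0,0],[1,0,0,0.9,0,0,0],[1,0,0,0.9,0,0,0],[1,0,0,0.9,0,0,0]]'
python3 -m handwheel '[[1,0,0,0.06,0,0,0],[-1,0,0,0,0,0,0],[-1,0,0,0,0,0,0],[-1,0,0,0,0,0,0],[-1,0,0,0,0,0,0]]'
python3 -m handwheel '[[-1,0,0,0,0,0,0],[-1,0,0,0,0,0,0],[-1,0,0,0,0,0,0]]'
```

```text
clock: 8.1
tool_pos: [0.5551, -0.1237, 0.2399]
orientation: [-180.0, -0.0, -16.9]
force: [0.4, 0.7, 0.3]
opening: 0.0877
gripper_force: 0.0
clock: 8.72
tool_pos: [0.5551, -0.1237, 0.2394]
orientation: [-180.0, -0.0, -16.8]
force: [-0.2, -0.1, -0.6]
opening: 0.0536
gripper_force: 0.0
clock: 9.1
tool_pos: [0.555, -0.1237, 0.2389]
orientation: [180.0, 0.0, -16.9]
force: [0.7, 1.5, 0.6]
opening: 0.0231
gripper_force: 0.0
```

```bash
python3 -m handwheel '[[-1,0,0,0,0,0,0],[-1,0,0,0,0,0,0],[-1,0,0,0,0,0,0],[-1,0,0,0,0,0,0]]'
python3 -m handwheel '[[-1,0,0,-0.2,0,0,0],[-1,0,0,-0.6,0,0,0],[-1,0,0,-1,0,0,0],[-1,0,0,-1,0,0,0],[-1,0,0,-0.9,0,0,0]]'
python3 -m handwheel '[[-1,0,0,0,0,0,0],[-1,0,0,0,0,0,0]]'
python3 - <<'E'
from h import *
im,K,Rw,c=shot("wrist");cv2.imwrite("pics/w3.png",im[:,:,::-1])
delta(.547,.189,.329,15)
E
```

```text
clock: 9.6
tool_pos: [0.5551, -0.1237, 0.2389]
orientation: [180.0, 0.0, -16.9]
force: [-0.7, -0.5, 0.4]
opening: 0.0158
gripper_force: 30.0
clock: 10.22
tool_pos: [0.555, -0.1237, 0.3335]
orientation: [-180.0, -0.1, -16.8]
force: [-0.2, 0.3, -1.6]
opening: 0.0159
gripper_force: 30.0
clock: 10.48
tool_pos: [0.5547, -0.1237, 0.3312]
orientation: [-180.0, 0.0, -16.9]
force: [-0.1, -0.2, -3.1]
opening: 0.0158
gripper_force: 30.0
d [ -3.919 -11.881   0.074]
rot [-2.000e-03  1.100e-02 -5.311e+00]
```

View pics/w3.png

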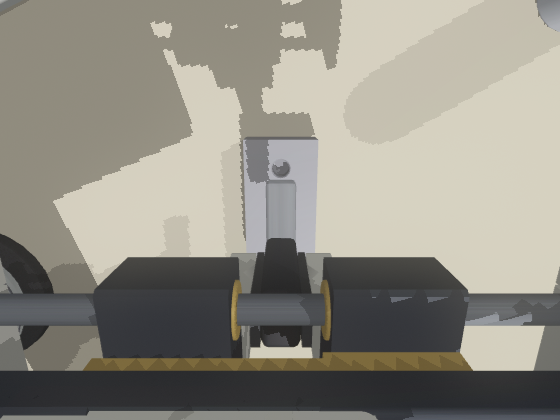

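The spanner is held straight. The bar is centred on column 281 with its far end at row 181, and the far pocket is at (281,168). Next I'll stop just short of the lamp so the wrist camera sees the whole ring.

```bash
python3 -m handwheel '[[-1,-0.64,-0.91,0,0,0,0],[-1,-0.64,-0.91,0,0,0,0],[-1,-0.64,-0.91,0,0,0,0],[-1,-0.64,-0.91,0,0,0,0],[-1,-0.64,-0.91,0,0,0,0]]' >/dev/null
python3 -m handwheel '[[-1,-0.64,-0.91,0,0,0,0],[-1,-0.64,-0.91,0,0,0,0],[-1,-0.64,-0.91,0,0,0,0],[-1,-0.64,-0.91,0,0,0,0],[-1,-0.64,-0.91,0,0,0,0]]' >/dev/null
python3 -m handwheel '[[-1,-0.6,-0.9,0,0,0,-0.88],[-1,0,0,0,0,0,-0.88],[-1,0,0,0,0,0,-0.89],[-1,0,0,0,0,0,-0.89],[-1,0,0,0,0,0,-0.89]]' >/dev/null
python3 -m handwheel '[[-1,0,0,0,0,0,-0.88],[-1,0,0,0,0,0,0],[-1,0,0,0,0,0,0]]'
python3 - <<'E'
from h import *
im,K,Rw,c=shot("wrist");cv2.imwrite("pics/w4.png",im[:,:,::-1]);print(c,get_obs()["joint_pos"])
cv2.imwrite("pics/w4r.png",im)
R,p,_=tool()
for r in(180,181,182):print((R.T@(ray([(281,r)],p[2]-.197,K,Rw,c)[0]-p)))
print("stop below: ring px guess",)
E
```

```text
clock: 12.78
tool_pos: [0.4599, 0.1662, 0.331]
orientation: [180.0, 0.0, 14.9]
force: [-0.6, -0.8, -1.7]
opening: 0.0157
gripper_force: 30.0
[0.53579801 0.18563473 0.31110353] [ 4.29586647e+01  6.67157808e+00 -2.82367304e+01 -1.43594735e-03
 -5.51309447e+01  6.19569584e+01]
[0.04247309 0.00107666 0.19697428]
[0.04194709 0.00107686 0.1969746 ]
[0.04142021 0.00107705 0.19697493]
stop below: ring px guess
```

View pics/w4.png

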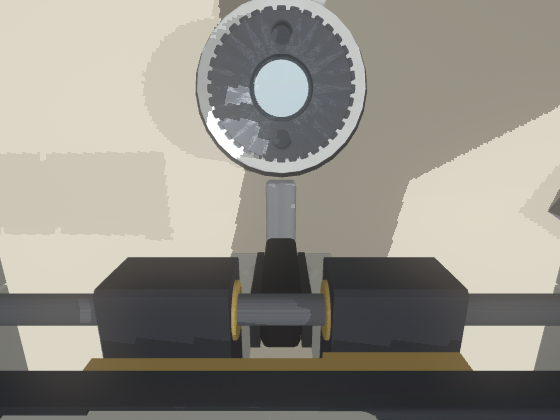

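The wrist view shows the ring's window at (281,88), with the holes at about (282,32) and (283,138), nearly in line with the spanner. Bar end is at (281,181).

```bash
cat > ringm.py <<'E'
from h import *
from h import *
im=cv2.imread("pics/w4r.png");R,p,_=tool();_,K,Rw,c=shot("wrist")
g=cv2.cvtColor(im,cv2.COLOR_RGB2GRAY)
for cx,cy in((282,32),(283,138)):
    w=cv2.GaussianBlur(g,(3,3),0)[cy-16:cy+17,cx-16:cx+17];print(w[::3,::3])
    m=(w<np.median(w)-14).astype(np.uint8);n,l,st,ce=cv2.connectedComponentsWithStats(m)
    for s,q in zip(st[1:],ce[1:]):
        if s[4]>20:print(s,q+[cx-16,cy-16])
win=((g>150)&(im[:,:,2]>im[:,:,0]+8))[50:125,240:325].astype(np.uint8)
n,l,st,ce=cv2.connectedComponentsWithStats(win);i=1+st[1:,4].argmax();print("win",st[i],ce[i]+[240,50])
big=cv2.resize(im[0:180,190:375],None,fx=3.2,fy=3.2,interpolation=cv2.INTER_CUBIC);cv2.imwrite("pics/w4c.png",np.clip(big[:,:,::-1]*1.6,0,255).astype(np.uint8))
E
python3 ringm.py
```

```text
[[ 94  94  94  94  94  94  94  95  95  95  95]
 [ 93  94  94  94  90  87  88  94  94  94  94]
 [ 95  93  93  85  72  66  68  77  93  95  95]
 [ 99  95  88  71  71  74  71  66  78  96 100]
 [101  95  80  82  81  80  80  76  69  93 101]
 [ 98 100  85  94  83  80  80  80  71  92  96]
 [101  98  92  93  80  80  80  80  79  96  94]
 [105  97  94  91  81  81  81  80  89  97  94]
 [106  97  97  85  79  79  79  80  99  99  94]
 [103 100 106  94  85  82  83  90  97  96  94]
 [ 96 100 100  98  94  94  94 102 102 103 103]]
[  6   4  20  16 122] [283.35245902  25.60655738]
[[111 104 101  99  96  95  94  96  96 104 109]
 [105  99  98  98  97  97  96  96  95  95  99]
 [106 101  98  97  96  95  96  98  95  95  95]
 [105 101  98  92  86  85  84  95  96  95  98]
 [105  99  99  95  86  85  84  87  96  96  96]
 [102  99  97  91  86  85  85  84  95  96  95]
 [132 100  97  98  91  85  85  83  91  95  95]
 [141 101  92  94  86  84  83  78  90  95  94]
 [146  99  97  84  84  84  80  84  95  94  94]
 [117 100  99  96  89  86  89  96  95  95  94]
 [102 100  99  98  98  97  96  96  95  95  94]]
[14 18 10  9 25] [286.32 144.8 ]
win [  14    9   55   58 2454] [280.83007335  87.77139364]
```

View pics/w4c.png

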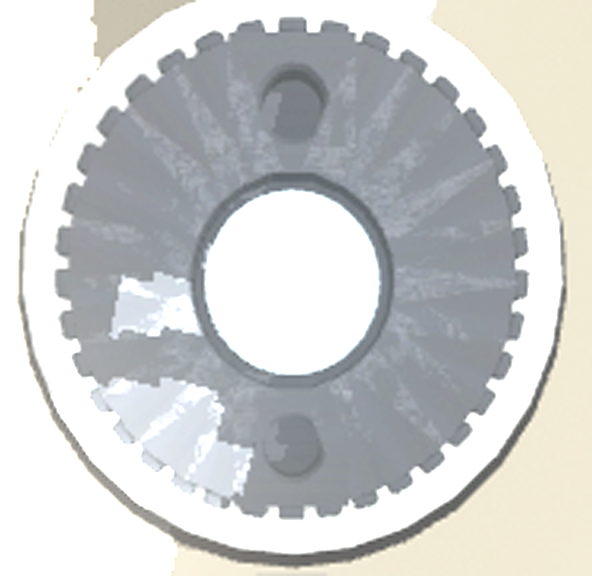

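```bash
python3 - <<'E'
from h import *
_,K,Rw,c=shot("wrist");R,p,_=tool()
f=lambda q:(q[0]/3.2+190,q[1]/3.2)
t=lambda q,z:(ray([f(q)],z,K,Rw,c)[0])
z=.0787
for n,q in dict(farT=(294,63),farL=(260,97),farR=(329,97),nearT=(293,412),nearB=(293,478),nearL=(265,446),nearR=(323,446),ringL=(55,255),ringR=(527,255),ringT=(293,17),ringB=(293,519),inL=(192,280),inR=(395,280),inT=(293,172),inB=(293,386)).items():
    w=t(q,z);print(n,np.round(w[:2],4),np.round(R.T@(w-p),4))
delta(.547,.189,.3,15)
E
```

```text
farT [0.5849 0.1979] [0.1289 0.0017 0.2525]
farL [0.5777 0.2026] [ 0.1232 -0.0047  0.2525]
farR [0.5811 0.19  ] [0.1232 0.0083 0.2525]
nearT [0.5234 0.1816] [0.0652 0.0016 0.2525]
nearB [0.5105 0.1781] [0.0519 0.0016 0.2525]
nearL [0.5153 0.1853] [ 0.0584 -0.0042  0.2525]
nearR [0.5184 0.1738] [0.0584 0.0077 0.2525]
ringL [0.5403 0.2344] [ 0.0952 -0.0451  0.2525]
ringR [0.5642 0.145 ] [0.0952 0.0474 0.2525]
ringT [0.5923 0.2   ] [0.1366 0.0015 0.2525]
ringB [0.5023 0.1759] [0.0434 0.0016 0.2526]
inL [0.5427 0.2074] [ 0.0906 -0.0184  0.2525]
inR [0.553  0.1687] [0.0906 0.0217 0.2525]
inT [0.5668 0.1932] [0.1102 0.0015 0.2525]
inB [0.5283 0.1829] [0.0703 0.0016 0.2525]
d [3.597 0.02  1.25 ]
rot [ 0.001  0.003 -0.008]
```

```bash
python3 -m handwheel '[[-1,0.5,0.02,0,0,0,0],[-1,0.8,0,0,0,0,0],[-1,0.8,0,0,0,0,0],[-1,0.8,0,0,0,0,0],[-1,0.71,0,0,0,0,0]]' >/dev/null
python3 -m handwheel '[[-1,0,0,0.3,0,0,0],[-1,0,0,0.4,0,0,0],[-1,0,0,0.4,0,0,0],[-1,0,0,0.1,0,0,0],[-1,0,0,0,0,0,0]]'
python3 -m handwheel '[[-1,0,0,0.06,0,0,0],[-1,0,0,0.06,0,0,0],[-1,0,0,0,0,0,0]]'
python3 -m handwheel '[[-1,0,0,0.06,0,0,0],[-1,0,0,0.06,0,0,0],[-1,0,0,0,0,0,0]]'
```

```text
clock: 14.18
tool_pos: [0.5472, 0.1892, 0.3014]
orientation: [180.0, 0.0, 15.0]
force: [0.5, -0.2, -1.2]
opening: 0.0159
gripper_force: 30.0
clock: 14.55
tool_pos: [0.5473, 0.1892, 0.2984]
orientation: [-180.0, -0.0, 15.0]
force: [0.1, 0.1, -1.6]
opening: 0.0159
gripper_force: 30.0
clock: 14.92
tool_pos: [0.5473, 0.1892, 0.2952]
orientation: [180.0, 0.0, 15.0]
force: [-0.5, -0.2, -1.1]
opening: 0.0159
gripper_force: 30.0
```

```bash
python3 -m handwheel '[[-1,0,0,0.06,0,0,0],[-1,0,0,0.04,0,0,0],[-1,0,0,0,0,0,0]]'
python3 -m handwheel '[[-1,0,0,0.04,0,0,0],[-1,0,0,0.04,0,0,0],[-1,0,0,0,0,0,0]]'
```

```text
clock: 15.3
tool_pos: [0.5473, 0.1892, 0.2928]
orientation: [180.0, 0.0, 15.0]
force: [0.1, -0.6, -1.7]
opening: 0.0161
gripper_force: 30.0
clock: 15.68
tool_pos: [0.5473, 0.1892, 0.2908]
orientation: [180.0, 0.0, 15.0]
force: [-0.3, -0.9, -3.0]
opening: 0.0154
gripper_force: 30.0
```

```bash
python3 -m handwheel '[[-1,0,0,0.04,0,0,0],[-1,0,0,0.03,0,0,0],[-1,0,0,0,0,0,0]]'
python3 -m handwheel '[[-1,0,0,0.03,0,0,0],[-1,0,0,0,0,0,0]]'
python3 -m handwheel '[[-1,0,0,0.02,0,0,0],[-1,0,0,0,0,0,0]]'
```

```text
clock: 16.05
tool_pos: [0.5473, 0.1892, 0.2891]
orientation: [180.0, 0.0, 15.0]
force: [-0.1, 0.5, -2.0]
opening: 0.0157
gripper_force: 30.0
clock: 16.3
tool_pos: [0.5473, 0.1892, 0.2883]
orientation: [180.0, 0.0, 15.0]
force: [0.2, -1.3, -1.6]
opening: 0.0161
gripper_force: 30.0
clock: 16.55
tool_pos: [0.5473, 0.1892, 0.2879]
orientation: [180.0, 0.0, 15.0]
force: [-0.1, -0.7, -1.7]
opening: 0.016
gripper_force: 30.0
```

```bash
python3 -m handwheel '[[-1,0,0,0.02,0,0,0],[-1,0,0,0,0,0,0]]' | grep -E "pos|force:"
python3 -m handwheel '[[-1,0,0,0.02,0,0,0],[-1,0,0,0,0,0,0]]'| grep -E "pos|force:"
```

```text
tool_pos: [0.5474, 0.1892, 0.2875]
force: [0.1, 0.0, -1.3]
gripper_force: 30.0
tool_pos: [0.5474, 0.1893, 0.2873]
force: [-2.2, -0.5, 3.6]
gripper_force: 30.0
```

Contact is at 0.2873, which puts the bar on the face, so it is seated. Now I'll turn clockwise (positive tool z) and watch the moment.

```bash
cat > s.sh <<'E'
python3 -c "
from plant import *
o=get_obs();print(round(o['clock'],2),o['tool_pos'].round(4),o['orientation'].round(1),'F',o['force'].round(1),'M',o['moment'].round(2))"
E
python3 -m handwheel '[[-1,0,0,0.002,0,0,0.3],[-1,0,0,0.002,0,0,0.3],[-1,0,0,0,0,0,0]]'>/dev/null; sh s.sh
python3 -m handwheel '[[-1,0,0,0.002,0,0,0.3],[-1,0,0,0.002,0,0,0.3],[-1,0,0,0,0,0,0]]'>/dev/null; sh s.sh
python3 -m handwheel '[[-1,0,0,0.002,0,0,0.3],[-1,0,0,0.002,0,0,0.3],[-1,0,0,0,0,0,0]]'>/dev/null; sh s.sh
```

```text
17.43 [0.5477 0.1893 0.2873] [-1.80e+02 -1.00e-01  1.14e+01] F [0.8 0.1 5.1] M [-0.29  0.31 -0.01]
17.8 [0.5477 0.1892 0.2873] [ 1.8e+02 -1.0e-01  7.8e+00] F [ 0.5 -2.1  5.3] M [-0.63  0.19  0.15]
18.18 [0.5478 0.1891 0.2872] [ 1.8e+02 -1.0e-01  4.2e+00] F [ 0.7 -1.7  6. ] M [-0.86  0.06  0.14]
```

```bash

python3 -m handwheel '[[-1,0,0,0.002,0,0,0.3],[-1,0,0,0.002,0,0,0.3],[-1,0,0,0.002,0,0,0.3],[-1,0,0,0.002,0,0,0.3],[-1,0,0,0,0,0,0]]'>/dev/null; sh s.sh
python3 -m handwheel '[[-1,0,0,0.002,0,0,0.3],[-1,0,0,0.002,0,0,0.3],[-1,0,0,0.002,0,0,0.3],[-1,0,0,0.002,0,0,0.3],[-1,0,0,0,0,0,0]]'>/dev/null; sh s.sh
```

```text
18.8 [0.5478 0.189  0.2869] [ 1.8e+02 -1.0e-01 -3.0e+00] F [ 1.5 -2.5  4.9] M [-1.15 -0.05  0.18]
19.43 [0.5478 0.1888 0.2867] [ 1.80e+02 -1.00e-01 -1.02e+01] F [ 0.7 -2.9  4.9] M [-1.36 -0.24  0.18]
```

```bash

python3 -m handwheel '[[-1,0,0.02,0.002,0,0,0.3],[-1,0,0.01,0.002,0,0,0.3],[-1,0,0,0.002,0,0,0.3],[-1,0,0,0.002,0,0,0.2],[-1,0,0,0,0,0,0]]'>/dev/null; sh s.sh
python3 -m handwheel '[[-1,0,0,0.002,0,0,0.2],[-1,0,0,0.002,0,0,0.2],[-1,0,0,0.002,0,0,0.2],[-1,0,0,0,0,0,0]]'>/dev/null; sh s.sh
```

```text
20.05 [0.5476 0.1884 0.2864] [-1.80e+02 -1.00e-01 -1.68e+01] F [ 1.8 -1.8  6. ] M [-1.06 -0.52  0.18]
20.55 [0.5476 0.1884 0.2863] [-1.80e+02 -1.00e-01 -2.05e+01] F [ 2.2 -3.6  5.4] M [-1.23 -0.52  0.21]
```

```bash

python3 -m handwheel '[[-1,0.01,0.02,0.002,0,0,0.2],[-1,0,0,0.002,0,0,0.2],[-1,0,0,0,0,0,0]]'>/dev/null; sh s.sh
python3 -m handwheel '[[-1,0,0,0.002,0,0,0.2],[-1,0,0,0.002,0,0,0.2],[-1,0,0,0,0,0,0]]'>/dev/null; sh s.sh
python3 -m handwheel '[[-1,0,0,0.002,0,0,0.2],[-1,0,0,0.002,0,0,0.2],[-1,0,0,0,0,0,0]]'>/dev/null; sh s.sh
```

```text
20.93 [0.5476 0.1881 0.2862] [-179.9   -0.   -22.9] F [ 1.1 -0.3  5.9] M [-0.51 -0.11  0.2 ]
21.3 [0.5476 0.1881 0.2861] [-179.9   -0.   -25.3] F [ 0.3 -0.4  6.3] M [-0.54 -0.09  0.16]
21.68 [0.5476 0.188  0.286 ] [-180.    -0.   -27.7] F [-0.2 -1.3  5.8] M [-0.61 -0.06  0.17]
```

```bash

python3 -m handwheel '[[-1,0,0,0.002,0,0,0.2],[-1,0,0,0.002,0,0,0.2],[-1,0,0,0,0,0,0]]'>/dev/null; sh s.sh
python3 -m handwheel '[[-1,0,0,0.002,0,0,0.2],[-1,0,0,0,0,0,0]]'>/dev/null; sh s.sh
```

```text
22.05 [0.5475 0.188  0.2859] [-180.    -0.   -30.1] F [ 1.  -1.4  6.2] M [-0.7  -0.07  0.18]
22.3 [0.5476 0.188  0.2859] [-180.    -0.   -31.3] F [ 0.6 -1.9  6.8] M [-0.78 -0.04  0.19]
```

```bash

python3 -m handwheel '[[-1,0,0.01,0.002,0,0,0.2],[-1,0,0,0.002,0,0,0.2],[-1,0,0,0,0,0,0]]'>/dev/null; sh s.sh
python3 -m handwheel '[[-1,0,0,0.002,0,0,0.2],[-1,0,0,0.002,0,0,0.2],[-1,0,0,0,0,0,0]]'>/dev/null; sh s.sh
```

```text
22.68 [0.5475 0.1879 0.2858] [-179.9   -0.   -33.7] F [-0.  -1.3  6.4] M [-0.64 -0.05  0.2 ]
23.05 [0.5474 0.1878 0.2857] [-180.   -0.  -36.] F [ 0.9 -1.7  6.6] M [-0.62 -0.01  0.17]
```

```bash

python3 -m handwheel '[[-1,0,0,0.002,0,0,0.2],[-1,0,0,0.002,0,0,0.2],[-1,0,0,0,0,0,0]]'>/dev/null; sh s.sh
python3 -m handwheel '[[-1,0,0,0.002,0,0,0.2],[-1,0,0,0,0,0,0]]'>/dev/null; sh s.sh
```

```text
23.43 [0.5474 0.1878 0.2856] [-180.    -0.   -38.4] F [ 1.1 -2.   6.8] M [-0.74  0.11  0.28]
23.68 [0.5474 0.1878 0.2856] [-180.    -0.   -39.6] F [-0.4 -2.1  6.7] M [-0.69  0.18  0.54]
```

The moment has jumped to 0.54 N m, and the face is at about 0.0767, which matches the stop at 77 mm. I'll give it one tiny nudge to confirm it is firm.

```bash

python3 -m handwheel '[[-1,0,0,0,0,0,0.05],[-1,0,0,0,0,0,0]]'>/dev/null; sh s.sh
```

```text
23.93 [0.5474 0.1878 0.2856] [-180.    -0.   -39.9] F [ 0.4 -1.7  7.1] M [-0.73  0.17  0.58]
```

```bash

python3 -m handwheel '[[-1,0,0,0,0,0,-0.2],[-1,0,0,0,0,0,-0.2],[-1,0,0,0,0,0,-0.2],[-1,0,0,-0.02,0,0,0],[-1,0,0,0,0,0,0]]'>/dev/null; sh s.sh
python3 -m handwheel '[[-1,0,0,-0.06,0,0,0],[-1,0,0,-0.06,0,0,0],[-1,0,0,-0.1,0,0,0],[-1,0,0,-0.1,0,0,0],[-1,0,0,0,0,0,0]]'>/dev/null; sh s.sh
```

```text
24.55 [0.5474 0.1879 0.2857] [-179.9   -0.   -36.3] F [ 1.8 -0.2  3.9] M [-0.12 -0.49  0.01]
25.18 [0.547  0.1876 0.2937] [180.    0.  -36.3] F [-0.5 -0.3 -2.7] M [-0.07  0.11 -0.02]
```

```bash

python3 -m handwheel '[[-1,0,0,-0.3,0,0,0],[-1,0,0,-0.5,0,0,0],[-1,0,0,-0.7,0,0,0],[-1,0,0,0,0,0,0],[-1,0,0,0,0,0,0]]'>/dev/null
python3 - <<'E'
from h import *
im,K,Rw,c=shot("wrist");cv2.imwrite("pics/w5.png",im[:,:,::-1])
E
python3 -m handwheel '[[-1,0,0,0,0,0,-0.6],[-1,0,0,0,0,0,-0.9],[-1,0,0,0,0,0,-0.9],[-1,0,0,0,0,0,-0.83],[-1,0,0,0,0,0,0]]'>/dev/null
python3 -m handwheel '[[-1,0.33,0.98,0,0,0,0],[-1,0.33,0.98,0,0,0,0],[-1,0.33,0.98,0,0,0,0],[-1,0.33,0.98,0,0,0,0],[-1,0.33,0.98,0,0,0,0]]'>/dev/null
python3 -m handwheel '[[-1,0.33,0.98,0,0,0,0],[-1,0.33,0.98,0,0,0,0],[-1,0.33,0.98,0,0,0,0],[-1,0.33,0.98,0,0,0,0],[-1,0.33,0.98,0,0,0,0]]'>/dev/null
python3 -m handwheel '[[-1,0.33,0.98,0,0,0,0],[-1,0.3,0.98,0,0,0,0],[-1,0,0,0,0,0,0],[-1,0,0,0,0,0,0]]'>/dev/null; sh s.sh
python3 - <<'E'
from h import *
im,K,Rw,c=shot("wrist");cv2.imwrite("pics/w6.png",im[:,:,::-1])
a=cv2.imread("pics/w5.png")[0:330,100:460];b=cv2.imread("pics/w6.png")[90:420,100:460];cv2.imwrite("pics/w56.png",np.hstack([a,b]))
delta(.5552,-.1237,.2389,-16.9)
E
```

```text
28.23 [ 0.5555 -0.1221  0.3307] [180.   0. -17.] F [-0.2  0.4 -2.2] M [-0.05  0.1   0.06]
d [0.009 0.08  3.678]
rot [ 0.     0.003 -0.009]
```

View pics/w56.png

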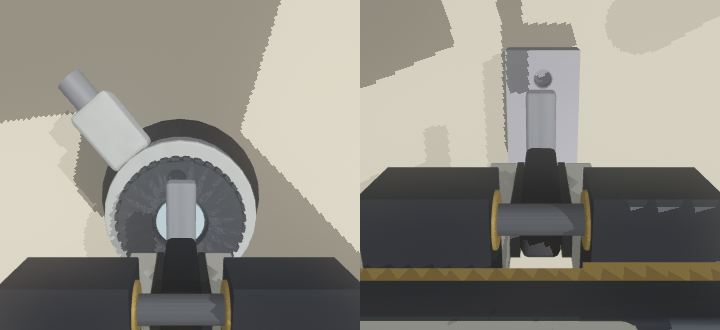

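On the left the ring has turned, with its hole lined up under the bar. On the right the bar is still straight in the grip (far end at about (281,180) in the full frame), in line with the pocket at (283,168). Now I'll lower it.

```bash

python3 -m handwheel '[[-1,0,0.08,0.3,0,0,0],[-1,0,0,0.8,0,0,0],[-1,0,0,0.8,0,0,0],[-1,0,0,0.8,0,0,0],[-1,0,0,0.4,0,0,0]]'>/dev/null
python3 -m handwheel '[[-1,0,0,0.1,0,0,0],[-1,0,0,0,0,0,0],[-1,0,0,0,0,0,0]]'>/dev/null; sh s.sh
python3 -m handwheel '[[-1,0,0,0.08,0,0,0],[-1,0,0,0.08,0,0,0],[-1,0,0,0,0,0,0]]'>/dev/null; sh s.sh
python3 -m handwheel '[[-1,0,0,0.08,0,0,0],[-1,0,0,0.08,0,0,0],[-1,0,0,0,0,0,0]]'>/dev/null; sh s.sh
```

```text
29.27 [ 0.5553 -0.124   0.2518] [-1.80e+02 -1.00e-01 -1.69e+01] F [ 0.5 -1.  -2. ] M [-0.08  0.13  0.01]
29.65 [ 0.5549 -0.1241  0.2469] [180.    0.  -16.9] F [-0.  -0.  -2.9] M [-0.1   0.11  0.01]
30.02 [ 0.555  -0.1241  0.2428] [180.    0.  -16.9] F [ 0.  -0.5 -1.7] M [-0.05  0.15  0.  ]
```

```bash

python3 -m handwheel '[[-1,0,0,0.06,0,0,0],[-1,0,0,0.06,0,0,0],[-1,0,0,0,0,0,0]]'>/dev/null; sh s.sh
python3 -m handwheel '[[-1,0,0,0.02,0,0,0],[-1,0,0,0,0,0,0]]'>/dev/null; sh s.sh
python3 -m handwheel '[[-1,0,0,0.015,0,0,0],[-1,0,0,0,0,0,0]]'>/dev/null; sh s.sh
```

```text
30.4 [ 0.555  -0.1241  0.2399] [180.    0.  -16.9] F [ 0.7 -0.2 -1.4] M [-0.02  0.14  0.  ]
30.65 [ 0.555  -0.1241  0.2395] [-180.     0.   -16.9] F [-0.7 -0.3 -2.8] M [-0.06  0.13 -0.02]
30.9 [ 0.555  -0.1241  0.2392] [-180.     0.   -16.9] F [-0.5 -0.  -1.9] M [-0.12  0.14 -0.03]
```

```bash

python3 -m handwheel '[[-1,0,0,0.015,0,0,0],[-1,0,0,0,0,0,0]]'>/dev/null; sh s.sh
python3 -m handwheel '[[-1,0,0,0.015,0,0,0],[-1,0,0,0,0,0,0]]'>/dev/null; sh s.sh
```

```text
31.15 [ 0.5551 -0.1241  0.2389] [-180.    -0.   -16.9] F [-0.5 -0.6 -0.2] M [-0.06  0.22  0.01]
31.4 [ 0.5551 -0.1241  0.2388] [180.   -0.  -16.9] F [-2.5  0.4  4.2] M [ 0.28  0.95 -0.03]
```

The bar is on the block. I'll open the gripper fully, then rise.

```bash

python3 -m handwheel '[[0,0,0,0,0,0,0],[1,0,0,0,0,0,0],[1,0,0,0,0,0,0],[1,0,0,0,0,0,0],[1,0,0,0,0,0,0]]'
python3 -m handwheel '[[1,0,0,0,0,0,0],[1,0,0,0,0,0,0],[1,0,0,0,0,0,0],[1,0,0,0,0,0,0]]'
python3 -m handwheel '[[1,0,0,-0.4,0,0,0],[1,0,0,-0.8,0,0,0],[1,0,0,-0.9,0,0,0],[1,0,0,-0.9,0,0,0],[1,0,0,-0.9,0,0,0]]'
python3 -m handwheel '[[1,0,0,-0.6,0,0,0],[1,0,0,0,0,0,0],[1,0,0,0,0,0,0]]'
python3 - <<'E'
from h import *
im,*_=shot("wrist");t,*_=shot("scene")
cv2.imwrite("pics/fin.png",np.hstack([im[90:290,150:410],cv2.resize(t[140:250,190:350],None,fx=2.5,fy=2.5)[:200]])[:,:,::-1])
E
```

```text
clock: 32.02
tool_pos: [0.555, -0.1241, 0.2384]
orientation: [180.0, 0.0, -16.9]
force: [0.7, 0.2, 0.1]
opening: 0.0606
gripper_force: 0.0
clock: 32.52
tool_pos: [0.555, -0.1241, 0.2384]
orientation: [-180.0, 0.0, -16.9]
force: [0.0, -0.4, 0.5]
opening: 0.0872
gripper_force: 0.0
clock: 33.15
tool_pos: [0.555, -0.1241, 0.3375]
orientation: [-180.0, -0.0, -16.9]
force: [-1.0, -1.0, -0.0]
opening: 0.0876
gripper_force: 0.0
clock: 33.52
tool_pos: [0.5547, -0.124, 0.3502]
orientation: [180.0, 0.1, -16.9]
force: [0.1, -1.1, -0.6]
opening: 0.0874
gripper_force: 0.0
```

View pics/fin.png

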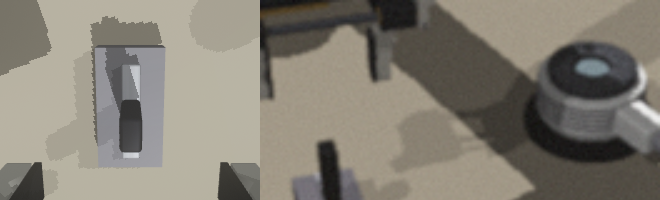

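The spanner sits flat and upright in the stand at (130,110), as it did at the start, and the gripper is clear of it.

```bash
python3 -c "
from plant import *
print(close_job())"
```

```text
the job is handed in; nothing more can be done
None
```

The lock ring is turned clockwise to its firm stop (0.58 N m, ring face at about 77 mm), the spanner is back flat in its stand and released, and the job was handed in at about 34 s; no verdict came back.

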